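# Run down the loose wing nut of the card press

## Task

One of the two wing nuts on the card press is still loose and stands high on its stud: spin it down clockwise with light fingertip pushes on its wings, stroke after stroke, until it sits on its washer. Push only, never pinch or force the nut; leave the other nut tight, and leave everything else standing where it is.

Things in the scene. Friction and masses are not known exactly. Their poses are not given: they have to be found in the camera images.
- press: card press, fixed: wooden base board 170 (x) x 320 (y) x 18 mm, a stack of card covers on it, and across the stack a wooden pressing bar 55 (x) x 310 (y) mm, its top 79 mm above the table. Origin at the centre of the underside, on the table; y runs along the bar. A stud with a wing nut comes through the bar 120 mm either side of the centre, along y
- stud_loose: the upright steel stud that carries the loose nut, 12 mm thick, its top 126 mm above the table; origin on its axis at table height. A black rubber washer 34 mm across and 3 mm thick lies on the bar round each stud, so a seated nut's underside is 82 mm above the table
- nut_loose (a joint): angle of the loose wing nut on its thread (rad): 0 = seated on its washer (end stop), negative = still that angle to go; it grows as the nut is turned clockwise seen from above. It starts 6.5 to 9.5 rad (1 to 1.5 turns) short, and the nut sinks 12 mm per turn. Friction 0.025 N m; it stays where it is left. At the stop the rubber washer still gives, like a spring of 2.5 N m/rad, and turns the nut back
- nut_loose_foot (a point): the loose nut: centre of its underside, on the stud axis. It stands 12 to 18 mm above its washer, at either end of the bar. steel wing nut on a 12 mm upright stud. Two flat wings 7 mm thick stand opposite each other on a 26 mm round hub 18 mm high; span over the wing tips 76 mm; the wings rise from 6 to 33 mm above the nut's underside
- nut_loose_wing (a point): point inside one wing of the loose nut, 30 mm from the stud's axis and 22 mm above the nut's underside; it shows where the wings point (the other wing is opposite)
- nut_tight (a joint): angle of the other wing nut, already tightened: 0 = seated; turning it anticlockwise would make it negative. Stiff (0.3 N m). Leave it alone
- nut_tight_foot (a point): the tight nut: centre of its underside, on its stud's axis, at the other end of the bar; same shape as the loose one
- pot: small white pot with a lid, 36 mm across and 36 mm high, standing on the middle of the pressing bar between the two wing nuts; origin at its underside
- spare: a spare wing nut of the same shape, not on any stud, standing on the press's base board in front of the bar; origin at its underside. Not to be moved
- mug: blue mug, 80 mm across and 92 mm high with a handle, standing to the left of the press; origin at its underside
- tumbler: glass tumbler, 72 mm across and 105 mm high, standing to the right of the press; origin at its underside
- tape: roll of brown packing tape lying flat behind the press, 100 mm across, 48 mm high; origin at its underside
- sanitiser: green bottle, 56 mm across, 130 mm high, standing behind the press; origin at its underside
- stapler: black stapler, 130 x 34 x 48 mm, on the table to the left; origin at its underside

How it is judged:
On the way:
1. the loose nut is run down to less than half a turn from its washer (value of joint nut_loose above -3.1 rad), for 0.05 s.
At the end, for the whole second after the job is handed in: the loose nut sits on its washer (within 0.35 rad of its stop, a gap under 0.7 mm) and is still, the other nut is still tight (within 0.2 rad), and every bystander is within 30 mm of where it stood (value of joint nut_loose above -0.35 rad and velocity of joint nut_loose between -0.1 and 0.1 rad/s and value of joint nut_tight above -0.2 rad and distance of each of pot, spare, mug, tumbler, tape, sanitiser, stapler from where it was at the start of the episode below 0.03 m); the robot touches nothing.
It fails at once if the tight nut is loosened by more than 0.2 rad (value of joint nut_tight below -0.2 rad).
It fails at once if the nut is pinched or forced (fingers press on it with more than 35 N in all) (contact force between the fingers and stud_loose above 35 N).
It fails at once if a bystander is moved by more than 30 mm or lifted (distance of any of pot, spare, mug, tumbler, tape, sanitiser, stapler from where it was at the start of the episode above 0.03 m).
It also fails if it takes over 54 s, if anything falls off the work surface, if the arm or the gripper's body presses on something with over 40 N, if the wrist force passes 120 N, or if a joint passes its speed limit or range.

## Robot

A 6-joint arm with a two-finger parallel gripper is mounted at the origin on the work surface. World frame = base frame: x ahead of the robot, y to its left, z up, the work surface at z = 0. Lengths are in m, angles in rad, forces in N, time in s.
With the tool pointing down it reaches from about 0.35 to 1 m from the base axis. Payload 7.1 kg.
Tool frame: the origin (TCP) lies midway between the tips of the shut fingers; the grasp point (between the pads) lies hold_point_z behind it (hold_point_z is the distance from the TCP to the grasp point, in m); z points along the fingers, y is the direction in which the jaws open and shut (so a half turn about z gives the same grasp; the last joint's range is limited). The gripper opens to 85 mm and grips with 20 to 120 N. Pads are 22 mm wide; open, the fingers measure 114 mm over their backs; the gripper's body (76 mm by 85 mm) begins 54 mm behind the grasp point. The pads swing forward as they close: fully open they stand 13 mm farther back than shut.
Start: joints at [1.241, 0.423, 1.63, -0, 1.089, -0.019], TCP at [0.191, 0.595, 0.231] pointing down, gripper open.
Joint ranges: [-3, 3], [-0.9, 2.11], [0.09, 2.58], [-1.31, 4.45], [0.11, 2.69], [-2.54, 2.54]. Speed limits (rad/s): [2.39, 2.39, 3.01, 3.14, 3.14, 3.14].

## Interface

Orientations are given as a unit quaternion [x, y, z, w].
In Python, from station import observe, get_image, camera_params, hand_in, masks_of, hold_point_z gives the robot as it stands. The module is installed in compiled form; this text tells all that it offers.
- The arm moves only by the tool move_arm, never from a script. Its argument "steps" is a list of rows, each a list of 2 entries, a list of its own where there are three numbers: the shift along the tool's x, y, z in m, then the turn, a rotation vector about the tool's x, y, z in degrees. A call has exactly 10 rows; each row is the pose to reach, as a shift and turn from the pose commanded when the call began, along the tool's axes at that moment; what a row does not reach only later rows make up. A row lasts 1/10 s, in which the tool goes at most 50 mm and 8.59 degrees, less where a joint would pass 70% of its speed; a pose out of reach is approached as far as the arm can. A call with a gripper value outside its range is refused whole. "fingers" is the finger opening in m, from 0 to 0.0854, set as the call begins (left out, the last holds). The fingers move at their own pace and stop on an object; "grip_force" is the grip in N (left out, the last holds). Time passes only in rows, so rows that repeat a pose let the fingers close, or fill a call up. It gives the time, the measured TCP pose, the force and the opening at its end, in the units of the state.
- observe(): the state, without advancing time (a new reading comes with each control period).
- get_image(name): name is "side" or "top"; returns the picture (400x640x3 uint8, red, green, blue); there is no depth.
- camera_params(name): a dict with "fx", "fy", "cx", "cy" (pixels), "view" (4x4, takes a point from world to camera coordinates). Camera axes: x right, y down, z forward; pixel columns grow to the right and rows downward; lengths in m; the calibration is good to about 2 mm. A picture is of the moment at which its call begins. camera_params takes no time and is no camera call.
- hand_in(): hands the job in, once; it reports no verdict.
Trained networks look in the newest picture that a camera, given by its name, has taken for a name from the list of things; names that differ only in an ending like _2 or _b are one class to them, and where a whole thing is asked for, a point or a joint stands for the part that bears it (a point fixed in the world has none). Each returns a list of dicts, best first, with "score" (0 to 1); they miss things now and then, are a little off and sometimes report something else, mostly with a low value. They report only what shows in the picture. A call takes as long as a camera call.
- masks_of(label, camera): "pixels" (400x640 bool, what is visible of it) and "point" ([column, row] in pixels, amid what is visible of it).
The state is a dict: "time": time; "qpos": joint angles; "dq": joint speeds; "effort": joint torques, N m; "tool_pos": TCP position; "ee_rot": TCP orientation; "contact_force": force on the tool from outside, world axes, zero at the start; "moment": the same for the moment, N m; "width": finger opening in m.
Only numpy, scipy, OpenCV 4.12 (cv2) and the standard library are available. Lean on these libraries where they do the work, as an engineer would, in place of code of your own. Each camera call takes 0.05 s, during which the arm holds its last target.

## Working session

There is one attempt and no reset: what is moved stays moved. The work goes in short steps, Python scripts to look and compute and a tool call to move; the robot and the scene stay as the last step left them, time stands still between calls to the robot, and variables do not carry over. Pictures are saved under pics/ and viewed, and the job is handed in when it is done.

Besides the shell and the picture viewer there is one more tool, called after ">>>" in YAML: its name, and indented under it one key for each argument. move_arm: Moves the arm, as the interface text tells. Its arguments: {"type":"object","properties":{"steps":{"type":"array","items":{"type":"array"}},"fingers":{"type":"number"},"grip_force":{"type":"number"}},"required":["steps"]}

```bash
mkdir -p pics; cat > h.py <<'E'
import numpy as np,cv2
from station import *
def save(cam,n):
    im=get_image(cam); cv2.imwrite(f'pics/{n}.png',im[:,:,::-1]); return im
def ray(cam,uv):
    p=camera_params(cam);V=np.array(p['view']);R=V[:3,:3];t=V[:3,3]
    d=R.T@np.array([(uv[0]-p['cx'])/p['fx'],(uv[1]-p['cy'])/p['fy'],1]);return -R.T@t,d/np.linalg.norm(d)
def proj(cam,P):
    p=camera_params(cam);V=np.array(p['view']);c=V[:3,:3]@np.array(P)+V[:3,3]
    return np.array([p['fx']*c[0]/c[2]+p['cx'],p['fy']*c[1]/c[2]+p['cy']])
def atz(cam,uv,z):
    o,d=ray(cam,uv);return o+d*(z-o[2])/d[2]
def tri(u1,u2):
    o1,d1=ray('top',u1);o2,d2=ray('side',u2)
    A=np.stack([d1,-d2],1);s=np.linalg.lstsq(A,o2-o1,rcond=None)[0]
    a,b=o1+s[0]*d1,o2+s[1]*d2;return (a+b)/2,np.linalg.norm(a-b)
E
python3 - <<'E'
from h import *
s=observe();print(s,hold_point_z)
for c in('top','side'):
    save(c,c+'0');p=camera_params(c);print(c,ray(c,(320,200)),p['fx'])
    for l in('press','stud_loose','nut_loose','nut_loose_foot','nut_loose_wing','nut_tight','nut_tight_foot','pot','spare'):
        for m in masks_of(l,c)[:3]: print(c,l,round(m['score'],2),m['point'],m['pixels'].sum())
print(observe()['time'])
E
```

```text
{'time': 0.0, 'qpos': array([ 1.24103153e+00,  4.23858268e-01,  1.63072335e+00,  1.73173440e-05,
        1.08860126e+00, -1.89722918e-02]), 'dq': array([ 0.0017147 , -0.00143227, -0.0012474 ,  0.0013132 ,  0.0002531 ,
       -0.00054901]), 'effort': array([-5.78434756e-04, -5.57379019e+01, -2.81747836e+01,  2.11604515e-06,
        7.31906257e-03,  1.91953870e-05]), 'tool_pos': array([0.190904  , 0.5945344 , 0.23052171]), 'ee_rot': array([ 1.54775515e-01,  9.87949345e-01, -7.81722519e-04, -1.45492558e-04]), 'contact_force': array([ 0.00587573, -0.42291896, -0.847974  ]), 'moment': array([-0.00966601,  0.01803806, -0.01482229]), 'width': 0.08591880011899028} 0.0187
top (array([0.25984089, 0.09378723, 1.41840249]), array([ 1.89945001e-01,  9.44855688e-04, -9.81794278e-01])) 508.03775913414614
top press 0.67 [379.4, 211.3] 6316
top stud_loose 0.64 [340.1, 203.7] 127
top nut_loose 0.64 [343.7, 201.9] 94
top nut_loose_foot 0.44 [341.6, 201.0] 90
top nut_loose_wing 0.64 [342.9, 205.6] 103
top nut_tight_foot 0.48 [425.7, 196.9] 45
top pot 0.58 [382.4, 207.5] 46
top spare 0.46 [389.6, 230.4] 79
side (array([-0.06959554, -0.58910552,  1.07707164]), array([ 0.43589456,  0.510236  , -0.74138731])) 455.21832141929605
side press 0.82 [358.9, 259.8] 5281
side stud_loose 0.66 [444.7, 299.3] 1061
side stud_loose 0.53 [328.9, 207.2] 283
side nut_loose 0.45 [332.5, 209.9] 100
side nut_loose_foot 0.59 [324.0, 208.0] 131
side nut_tight 0.22 [446.5, 299.5] 1089
side nut_tight_foot 0.45 [389.1, 267.9] 67
side pot 0.51 [388.2, 266.9] 106
side spare 0.27 [446.0, 300.8] 1092
1.0
```

```bash
python3 - <<'E'
import cv2
a=cv2.imread('pics/top0.png')[150:270,300:470];cv2.imwrite('pics/tc.png',cv2.resize(a,None,fx=4.6,fy=4.6,interpolation=2))
a=cv2.imread('pics/side0.png')[170:330,250:470];cv2.imwrite('pics/sc.png',cv2.resize(a,None,fx=3.6,fy=3.6,interpolation=2))
E
```

```text
(no output)
```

View pics/top0.png

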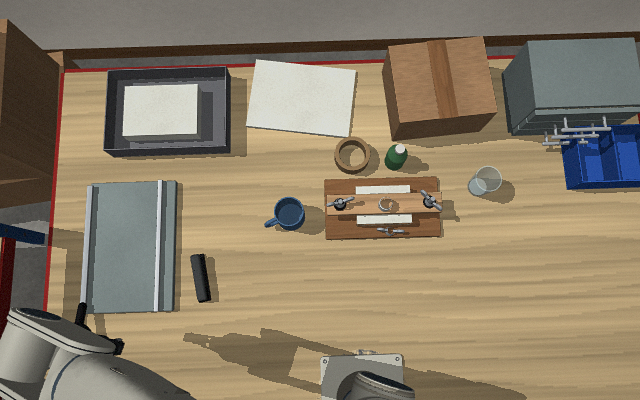

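View pics/side0.png

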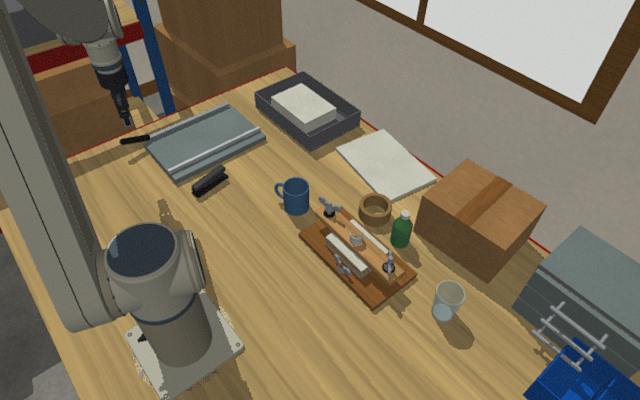

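```bash
sleep 1
```

```text
(no output)
```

View pics/tc.png

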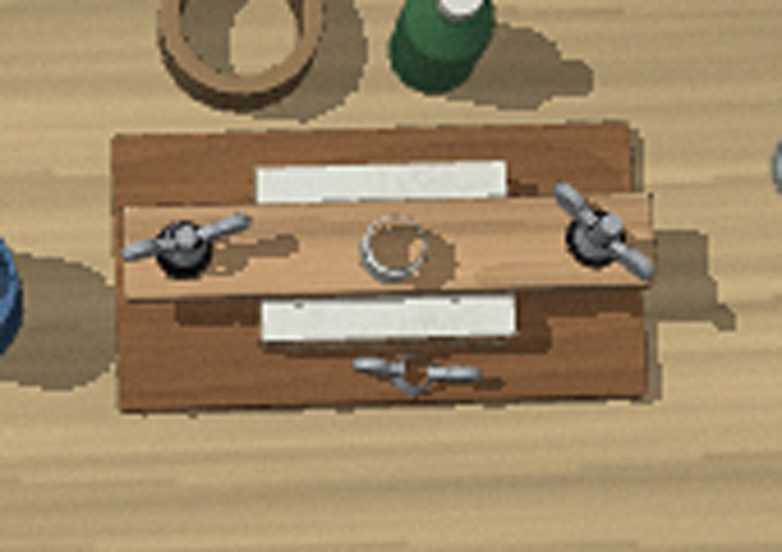

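View pics/sc.png

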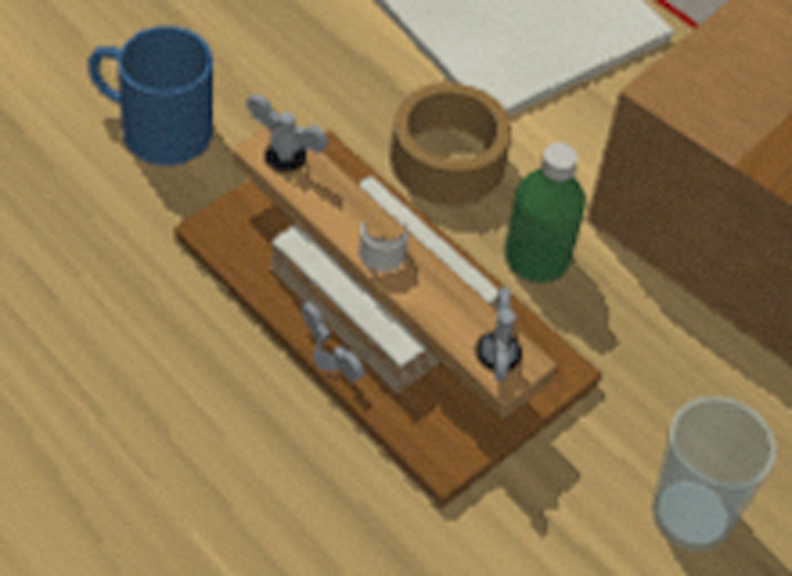

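```bash
python3 - <<'E'
from h import *
T=lambda x,y:(300+x/4.6,150+y/4.6)
S=lambda x,y:(250+x/3.6,170+y/3.6)
for n,t,s in [('Lwasher',T(183,250),S(286,157)),('Rwasher',T(595,240),S(498,352)),('Ltip1',T(130,253),S(260,103)),('Ltip2',T(243,222),S(318,137)),
 ('Rtip1',T(563,190),S(505,300)),('Rtip2',T(647,270),S(502,370)),('pot',T(393,245),S(384,245))]:
    print(n,np.round(t,1),*[np.round(x,4) for x in tri(t,s)])
print([atz('top',T(*c),.079).round(4) for c in((123,207),(652,195),(652,285),(125,300))])
print('washers z',atz('top',T(183,250),.082),atz('top',T(595,240),.082))
print('studtop',atz('top',T(187,237),.126),atz('top',T(608,222),.126))
for w in(atz('top',T(183,250),.082),atz('top',T(595,240),.082)):
  for z in (.082,.126): 
    w[2]=z; a=proj('top',w);b=proj('side',w);print(z,(a-[300,150])*4.6,(b-[250,170])*3.6)
E
```

```text
Lwasher [339.8 204.3] [0.5062 0.0422 0.0757] 0.0007
Rwasher [429.3 202.2] [ 0.5033 -0.1981  0.0791] 0.001
Ltip1 [328.3 205. ] [0.5001 0.0725 0.1176] 0.0059
Ltip2 [352.8 198.3] [0.5109 0.0102 0.1256] 0.0015
Rtip1 [422.4 191.3] [ 0.5292 -0.1773  0.0984] 0.0003
Rtip2 [440.7 208.7] [ 0.4801 -0.2207  0.105 ] 0.0007
pot [385.4 203.3] [ 0.502  -0.0786  0.0865] 0.0014
[array([0.532 , 0.0765, 0.079 ]), array([ 0.5285, -0.2332,  0.079 ]), array([ 0.4752, -0.2289,  0.079 ]), array([0.477 , 0.0773, 0.079 ])]
washers z [0.50472648 0.0425933  0.082     ] [ 0.50234836 -0.19719742  0.082     ]
studtop [0.50401873 0.04172418 0.126     ] [ 0.50441083 -0.19572799  0.126     ]
0.082 [183. 250.] [284.04028643 152.5894663 ]
0.126 [185.40535335 235.81789624] [285.64258102 115.86318357]
0.082 [595. 240.] [495.95584853 349.79970094]
0.126 [610.88792714 225.50162011] [503.69462867 314.70084907]
```

```bash
cat >> h.py <<'E'
from scipy.spatial.transform import Rotation as Ro
def tool(s=None):
    s=s or observe();return np.array(s['tool_pos']),Ro.from_quat(s['ee_rot'])
def yaw(s=None):
    p,R=tool(s);y=R.as_matrix()[:,1];return np.degrees(np.arctan2(y[1],y[0]))
E
python3 - <<'E'
from h import *
T=lambda x,y:(300+x/4.6,150+y/4.6)
for z in(.118,.125):
    a=atz('top',T(130,253),z);b=atz('top',T(243,222),z);print(a,b,np.degrees(np.arctan2(*(a-b)[1::-1])),np.linalg.norm(a-b))
p,R=tool();print(R.as_matrix().round(3),yaw())
for c in [(.5045,.042,.2)]:
    print((R.inv().apply(np.array(c)-p)).round(4))
for l in('mug','tape','sanitiser','tumbler','stapler'):
    t=masks_of(l,'top');print(l,[(m['score'],m['point']) for m in t[:1]], atz('top',t[0]['point'],.05) if t else '')
E
```

```text
[0.49744269 0.07399862 0.118     ] [0.51308246 0.00930772 0.118     ] 103.59111946818685 0.06655460031597321
[0.49616369 0.07410514 0.125     ] [0.51171927 0.00976247 0.125     ] 103.59111946818672 0.06619634031216394
[[-0.952  0.306  0.   ]
 [ 0.306  0.952  0.   ]
 [-0.     0.    -1.   ]] 72.19174970870998
[-0.4675 -0.4307  0.0313]
mug [(0.57, [289.3, 215.0])] [0.48584553 0.18014144 0.05      ]
tape [(0.77, [353.4, 145.7])] [ 0.6763663  -0.00365137  0.05      ]
sanitiser [(0.88, [390.4, 159.4])] [ 0.63304193 -0.10492625  0.05      ]
tumbler [(0.85, [483.7, 179.3])] [ 0.56719807 -0.35930769  0.05      ]
stapler [(0.86, [200.5, 277.4])] [0.32600518 0.41973002 0.05      ]
```

>>> move_arm:
  steps:
    - [[-0.034,-0.031,0],[0,0,-7]]
    - [[-0.068,-0.063,0],[0,0,-14]]
    - [[-0.102,-0.094,0],[0,0,-21]]
    - [[-0.136,-0.125,0],[0,0,-28]]
    - [[-0.17,-0.157,0],[0,0,-35]]
    - [[-0.204,-0.188,0],[0,0,-42]]
    - [[-0.238,-0.219,0],[0,0,-49]]
    - [[-0.272,-0.25,0],[0,0,-56]]
    - [[-0.306,-0.282,0],[0,0,-63]]
    - [[-0.34,-0.313,0],[0,0,-70]]
  fingers: 0.05
  grip_force: 20

```text
time: 2.25
tool_pos: [0.4193, 0.1924, 0.2316]
ee_rot: [-0.441, 0.898, -0.0, 0.0]
contact_force: [-0.1, 0.2, 0.3]
width: 0.05
```

```bash
cat > go.py <<'E'
import sys
from h import *
s=observe();p,R=tool(s)
print('t',s['time'],'p',p.round(4),'yaw',yaw(s).round(2),'q6',np.degrees(s['qpos'][5]).round(1),'q1',np.degrees(s['qpos'][0]).round(1),'w',s['width'].round(4),'F',s['contact_force'].round(2),'M',s['moment'].round(3),'tilt',R.as_matrix()[:,2].round(4))
print('to axis',R.inv().apply(np.array([.5045,.042,.085])-p).round(4))
E
python3 go.py
```

```text
Traceback (most recent call last):
  File "go.py", line 4, in <module>
    print('t',s['time'],'p',p.round(4),'yaw',yaw(s).round(2),'q6',np.degrees(s['qpos'][5]).round(1),'q1',np.degrees(s['qpos'][0]).round(1),'w',s['width'].round(4),'F',s['contact_force'].round(2),'M',s['moment'].round(3),'tilt',R.as_matrix()[:,2].round(4))
                                                                                                                                               ^^^^^^^^^^^^^^^^
AttributeError: 'float' object has no attribute 'round'
```

```bash
sed -i "s/s\['width'\].round(4)/round(s['width'],4)/" go.py; python3 go.py
```

```text
t 2.25 p [0.4193 0.1924 0.2316] yaw 142.31 q6 -119.1 q1 23.2 w 0.05 F [-0.09  0.2   0.28] M [-0.004 -0.017 -0.011] tilt [ 7.e-04  3.e-04 -1.e+00]
to axis [ 0.067  -0.1593  0.1466]
```

>>> move_arm:
  steps:
    - [[0.017,-0.04,0],[0,0,0]]
    - [[0.034,-0.08,0],[0,0,0]]
    - [[0.05,-0.12,0.02],[0,0,0]]
    - [[0.067,-0.159,0.04],[0,0,0]]
    - [[0.067,-0.159,0.07],[0,0,0]]
    - [[0.067,-0.159,0.07],[0,0,0]]
    - [[0.067,-0.159,0.07],[0,0,0]]
    - [[0.067,-0.159,0.07],[0,0,0]]
    - [[0.067,-0.159,0.07],[0,0,0]]
    - [[0.067,-0.159,0.07],[0,0,0]]

```text
time: 3.25
tool_pos: [0.5032, 0.0441, 0.1625]
ee_rot: [-0.439, 0.898, -0.0, 0.001]
contact_force: [0.4, 0.1, -0.5]
width: 0.05
```

```bash
python3 go.py; python3 - <<'E'
from h import *
save('top','t1');save('side','s1')
a=cv2.imread('pics/t1.png')[130:290,260:480];a=cv2.resize(a,None,fx=1.8*1.8,fy=3.24,interpolation=2)
b=cv2.imread('pics/s1.png')[100:300,220:480]
cv2.imwrite('pics/t1c.png',a);cv2.imwrite('pics/s1c.png',cv2.resize(b,None,fx=2.9,fy=2.9,interpolation=2))
E
```

```text
t 3.25 p [0.5032 0.0441 0.1625] yaw 142.09 q6 -138.4 q1 3.7 w 0.05 F [ 0.39  0.06 -0.48] M [-0.027 -0.017  0.004] tilt [ 2.e-03  1.e-04 -1.e+00]
to axis [ 0.0009 -0.0022  0.0775]
```

```bash
sleep 1
```

```text
(no output)
```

View pics/s1c.png

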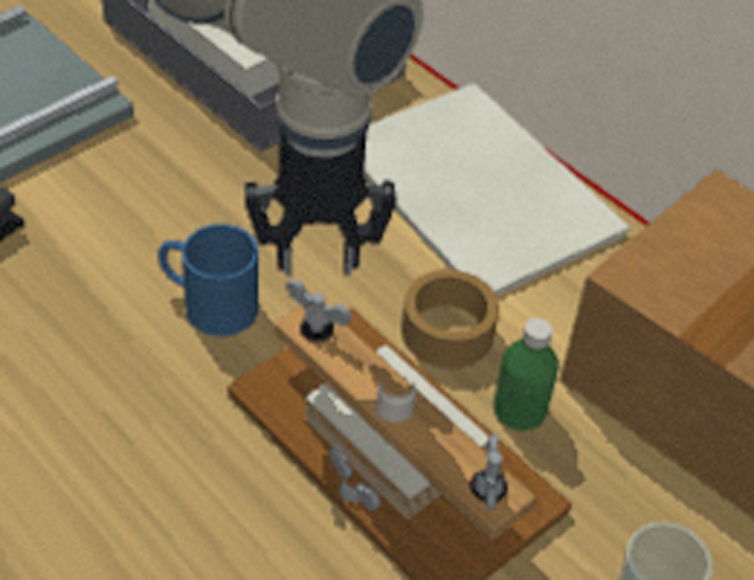

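View pics/t1c.png

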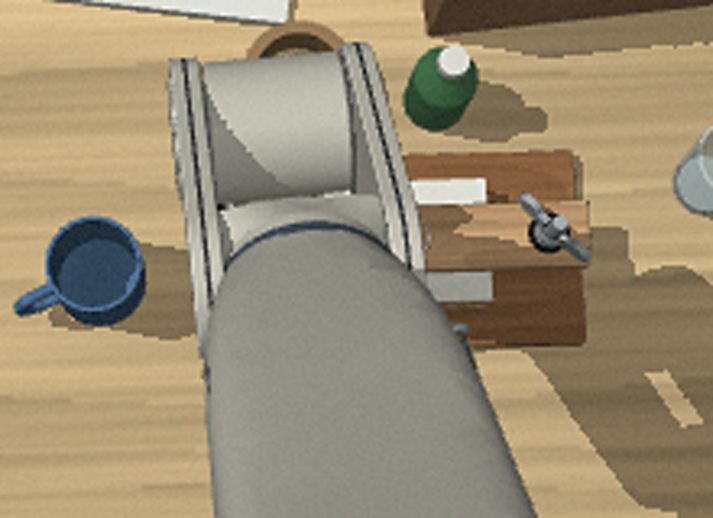

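```bash
python3 - <<'E'
from h import *
p,R=tool()
for y in(.03,-.03):
  for dz in(0,-.005,-.01):
    print(y,dz,((proj('side',p+R.apply([0,y,dz]))-[220,100])*2.9).round(0))
E
python3 go.py
```

```text
0.03 0 [284. 271.]
0.03 -0.005 [284. 268.]
0.03 -0.01 [284. 264.]
-0.03 0 [347. 271.]
-0.03 -0.005 [348. 267.]
-0.03 -0.01 [348. 263.]
t 3.35 p [0.5029 0.0439 0.1621] yaw 142.07 q6 -138.4 q1 3.6 w 0.0499 F [ 0.75 -0.1  -0.28] M [-0.065  0.021 -0.01 ] tilt [ 0.0013  0.     -1.    ]
to axis [ 0.0006 -0.0023  0.0771]
```

>>> move_arm:
  steps:
    - [[0.001,-0.002,0],[0,0,0]]
    - [[0.001,-0.002,0.01],[0,0,0]]
    - [[0.001,-0.002,0.02],[0,0,0]]
    - [[0.001,-0.002,0.03],[0,0,0]]
    - [[0.001,-0.002,0.04],[0,0,0]]
    - [[0.001,-0.002,0.05],[0,0,0]]
    - [[0.001,-0.002,0.06],[0,0,0]]
    - [[0.001,-0.002,0.067],[0,0,0]]
    - [[0.001,-0.002,0.073],[0,0,0]]
    - [[0.001,-0.002,0.073],[0,0,0]]

```text
time: 4.35
tool_pos: [0.5032, 0.0414, 0.0875]
ee_rot: [-0.439, 0.899, 0.0, -0.001]
contact_force: [-0.2, -0.2, -0.6]
width: 0.05
```

```bash
python3 go.py; python3 - <<'E'
from h import *
save('side','s2')
b=cv2.imread('pics/s2.png')[170:250,280:390]
cv2.imwrite('pics/s2c.png',cv2.resize(b,None,fx=6,fy=6,interpolation=2))
E
```

```text
t 4.35 p [0.5032 0.0414 0.0875] yaw 142.02 q6 -138.7 q1 3.3 w 0.05 F [-0.2  -0.22 -0.62] M [-0.043  0.053 -0.031] tilt [-1.3e-03 -1.0e-04 -1.0e+00]
to axis [-0.0013 -0.0006  0.0025]
```

```bash
sleep 1
```

```text
(no output)
```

View pics/s2c.png

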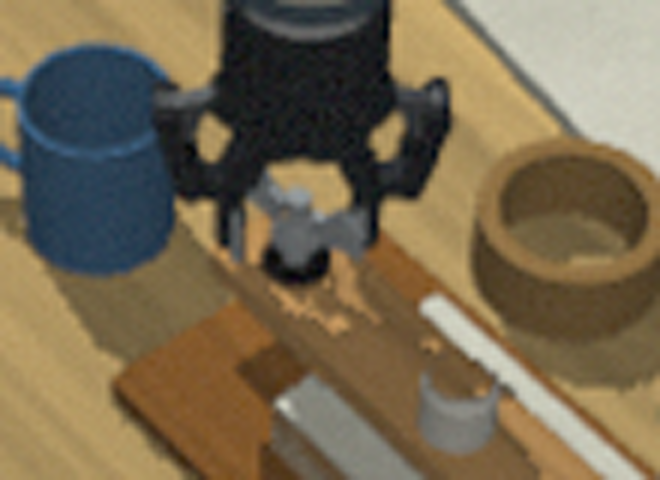

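>>> move_arm:
  steps:
    - [[-0.001,0,0],[0,0,4]]
    - [[-0.001,0,0],[0,0,8]]
    - [[-0.001,0,0],[0,0,13]]
    - [[-0.001,0,0],[0,0,19]]
    - [[-0.001,0,0],[0,0,26]]
    - [[-0.001,0,0],[0,0,34]]
    - [[-0.001,0,0],[0,0,42]]
    - [[-0.001,0,0],[0,0,50]]
    - [[-0.001,0,0],[0,0,58]]
    - [[-0.001,0,0],[0,0,66]]

```text
time: 5.4
tool_pos: [0.5044, 0.0422, 0.0888]
ee_rot: [0.124, 0.992, 0.0, 0.0]
contact_force: [-0.3, 1.1, -0.5]
width: 0.0501
```

```bash
cat > look.py <<'E'
import sys
from h import *
n=sys.argv[1]
save('side',n)
b=cv2.imread(f'pics/{n}.png')[170:250,280:390]
cv2.imwrite(f'pics/{n}c.png',cv2.resize(b,None,fx=6,fy=6,interpolation=2))
E
python3 go.py; python3 look.py s3
```

```text
t 5.4 p [0.5044 0.0422 0.0888] yaw 75.7 q6 -72.3 q1 3.4 w 0.0501 F [-0.29  1.1  -0.5 ] M [0.053 0.059 0.012] tilt [ 6.e-04  0.e+00 -1.e+00]
to axis [-0.0001 -0.0002  0.0038]
```

```bash
sleep 1
```

```text
(no output)
```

View pics/s3c.png

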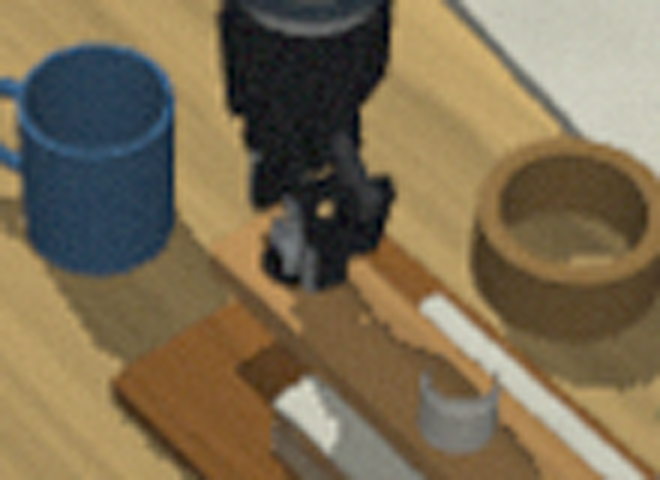

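>>> move_arm:
  steps:
    - [[0,0,0],[0,0,8]]
    - [[0,0,0],[0,0,16]]
    - [[0,0,0],[0,0,24]]
    - [[0,0,0],[0,0,32]]
    - [[0,0,0],[0,0,40]]
    - [[0,0,0],[0,0,48]]
    - [[0,0,0],[0,0,56]]
    - [[0,0,0],[0,0,64]]
    - [[0,0,0],[0,0,72]]
    - [[0,0,0],[0,0,80]]

```text
time: 6.45
tool_pos: [0.5045, 0.0422, 0.0887]
ee_rot: [0.732, 0.681, 0.0, 0.0]
contact_force: [-0.4, 0.1, -0.7]
width: 0.0497
```

```bash
python3 go.py; python3 look.py s4
```

```text
t 6.45 p [0.5045 0.0422 0.0887] yaw -4.14 q6 7.6 q1 3.4 w 0.0497 F [-0.37  0.14 -0.72] M [-0.078  0.036  0.055] tilt [ 7.e-04 -0.e+00 -1.e+00]
to axis [-0.0002 -0.      0.0037]
```

```bash
sleep 1
```

```text
(no output)
```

View pics/s4c.png

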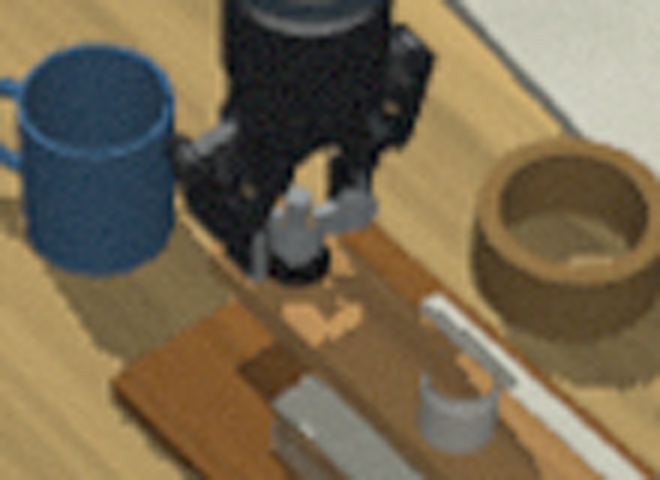

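>>> move_arm:
  steps:
    - [[0,0,0],[0,0,8]]
    - [[0,0,0],[0,0,16]]
    - [[0,0,0],[0,0,24]]
    - [[0,0,0],[0,0,32]]
    - [[0,0,0],[0,0,40]]
    - [[0,0,0],[0,0,48]]
    - [[0,0,0],[0,0,56]]
    - [[0,0,0],[0,0,64]]
    - [[0,0,0],[0,0,72]]
    - [[0,0,0],[0,0,80]]

```text
time: 7.5
tool_pos: [0.5044, 0.0422, 0.0886]
ee_rot: [0.999, 0.052, 0.0, 0.0]
contact_force: [0.2, 0.5, 0.0]
width: 0.0498
```

```bash
python3 go.py
```

```text
t 7.5 p [0.5044 0.0422 0.0886] yaw -84.01 q6 87.4 q1 3.4 w 0.0498 F [0.19 0.46 0.01] M [-0.012  0.031 -0.011] tilt [ 4.e-04 -0.e+00 -1.e+00]
to axis [0.0001 0.0002 0.0036]
```

>>> move_arm:
  steps:
    - [[0,0,0],[0,0,7]]
    - [[0,0,0],[0,0,14]]
    - [[0,0,0],[0,0,21]]
    - [[0,0,0],[0,0,28]]
    - [[0,0,0],[0,0,35]]
    - [[0,0,0],[0,0,42]]
    - [[0,0,0],[0,0,48]]
    - [[0,0,0],[0,0,48]]
    - [[0,0,0],[0,0,46]]
    - [[0,0,0],[0,0,44]]

```text
time: 8.5
tool_pos: [0.5046, 0.0422, 0.0886]
ee_rot: [0.947, -0.322, 0.0, -0.0]
contact_force: [0.2, -0.4, -0.7]
width: 0.0501
```

```bash
python3 go.py; python3 look.py s5
```

```text
t 8.5 p [0.5046 0.0422 0.0886] yaw -127.53 q6 131.0 q1 3.4 w 0.0501 F [ 0.25 -0.43 -0.74] M [ 0.014  0.009 -0.006] tilt [ 7.e-04  0.e+00 -1.e+00]
to axis [0.     0.0002 0.0036]
```

```bash
sleep 1
```

```text
(no output)
```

View pics/s5c.png

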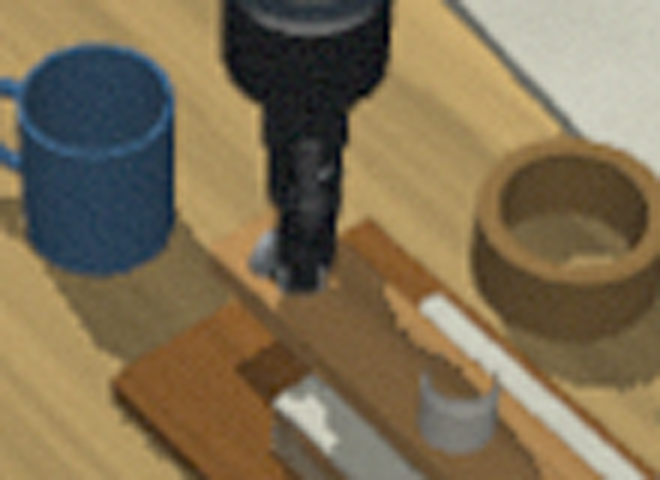

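>>> move_arm:
  steps:
    - [[0,0,-0.035],[0,0,0]]
    - [[0,0,-0.07],[0,0,0]]
    - [[0,0,-0.07],[0,0,-8]]
    - [[0,0,-0.07],[0,0,-16]]
    - [[0,0,-0.07],[0,0,-24]]
    - [[0,0,-0.07],[0,0,-32]]
    - [[0,0,-0.07],[0,0,-40]]
    - [[0,0,-0.07],[0,0,-48]]
    - [[0,0,-0.07],[0,0,-56]]
    - [[0,0,-0.07],[0,0,-64]]

```text
time: 9.55
tool_pos: [0.5044, 0.0422, 0.1585]
ee_rot: [0.973, 0.23, 0.0, 0.0]
contact_force: [0.1, 0.2, 0.1]
width: 0.0496
```

```bash
python3 go.py; python3 look.py s6
```

```text
t 9.55 p [0.5044 0.0422 0.1585] yaw -63.39 q6 66.8 q1 3.4 w 0.0496 F [0.06 0.23 0.08] M [-0.048  0.003  0.021] tilt [ 4.e-04  0.e+00 -1.e+00]
to axis [0.     0.0002 0.0735]
```

```bash
sleep 1
```

```text
(no output)
```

View pics/s6c.png

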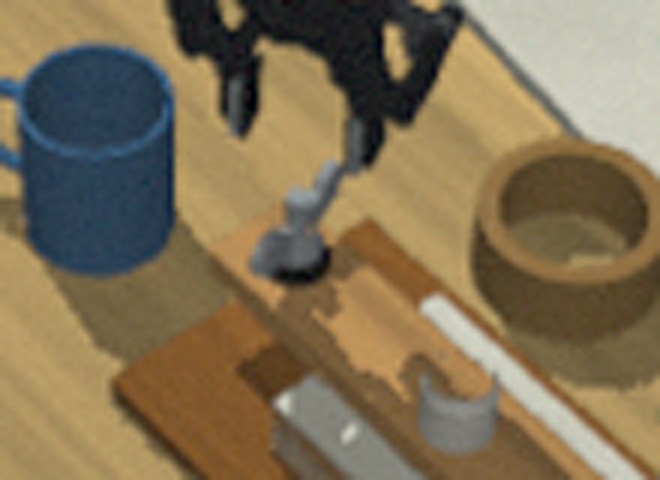

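```bash
python3 - <<'E'
from h import *
for h in(.082,.086,.090,.094):
  for a in(10,17,24):
    r=np.radians(a);d=np.array([np.cos(r),np.sin(r),0])
    print(h,a,*[((proj('side',np.array([.5045,.042,h+.026])+s*.033*d)-[280,170])*6).round(0) for s in(1,-1)])
print([((proj('side',[.5045,.042,z])-[280,170])*6).round(0) for z in(.082,.126)])
E
```

```text
0.082 10 [339. 180.] [250. 260.]
0.082 17 [332. 177.] [257. 264.]
0.082 24 [325. 173.] [265. 267.]
0.086 10 [340. 175.] [250. 254.]
0.086 17 [333. 171.] [257. 258.]
0.086 24 [325. 168.] [265. 261.]
0.09 10 [340. 169.] [251. 248.]
0.09 17 [333. 165.] [258. 252.]
0.09 24 [326. 162.] [265. 256.]
0.094 10 [340. 164.] [251. 243.]
0.094 17 [333. 160.] [258. 247.]
0.094 24 [326. 157.] [265. 250.]
[array([294., 255.]), array([297., 194.])]
```

>>> move_arm:
  steps:
    - [[0,0,0],[0,0,-8]]
    - [[0,0,0],[0,0,-16]]
    - [[0,0,0],[0,0,-24]]
    - [[0,0,0],[0,0,-32]]
    - [[0,0,0],[0,0,-40]]
    - [[0,0,0],[0,0,-48]]
    - [[0,0,0],[0,0,-56]]
    - [[0,0,0],[0,0,-64]]
    - [[0,0,0],[0,0,-72]]
    - [[0,0,0],[0,0,-80]]

```text
time: 10.6
tool_pos: [0.5044, 0.0422, 0.1585]
ee_rot: [0.599, 0.801, 0.0, 0.0]
contact_force: [-0.2, -0.2, -1.0]
width: 0.05
```

>>> move_arm:
  steps:
    - [[0,0,0],[0,0,-8.5]]
    - [[0,0,0],[0,0,-17]]
    - [[0,0,0],[0,0,-25]]
    - [[0,0,0],[0,0,-33]]
    - [[0,0,0],[0,0,-41]]
    - [[0,0,0],[0,0,-49]]
    - [[0,0,0],[0,0,-57]]
    - [[0,0,0],[0,0,-65]]
    - [[0,0,0.02],[0,0,-73]]
    - [[0,0,0.04],[0,0,-73]]

```text
time: 11.6
tool_pos: [0.5051, 0.0422, 0.1186]
ee_rot: [0.006, 1.0, 0.0, 0.001]
contact_force: [-1.3, -0.1, -0.9]
width: 0.05
```

```bash
python3 go.py
```

```text
t 11.6 p [0.5051 0.0422 0.1186] yaw 89.29 q6 -85.9 q1 3.4 w 0.05 F [-1.32 -0.13 -0.94] M [-0.061  0.007 -0.022] tilt [ 2.4e-03  1.0e-04 -1.0e+00]
to axis [ 0.0006 -0.0002  0.0336]
```

>>> move_arm:
  steps:
    - [[0,0,0.01],[0,0,0]]
    - [[0,0,0.02],[0,0,0]]
    - [[0,0,0.03],[0,0,0]]
    - [[0,0,0.03],[0,0,6]]
    - [[0,0,0.03],[0,0,12]]
    - [[0,0,0.03],[0,0,18]]
    - [[0,0,0.03],[0,0,25]]
    - [[0,0,0.03],[0,0,32]]
    - [[0,0,0.03],[0,0,39]]
    - [[0,0,0.03],[0,0,46]]

```text
time: 12.6
tool_pos: [0.5046, 0.0423, 0.0883]
ee_rot: [0.401, 0.916, 0.0, 0.0]
contact_force: [-1.2, 1.6, -0.3]
width: 0.0498
```

```bash
python3 go.py; python3 look.py s7
```

```text
t 12.6 p [0.5046 0.0423 0.0883] yaw 42.73 q6 -39.3 q1 3.4 w 0.0498 F [-1.19  1.58 -0.3 ] M [ 0.057 -0.016  0.059] tilt [ 6.e-04  1.e-04 -1.e+00]
to axis [-0.0001 -0.0002  0.0033]
```

```bash
sleep 1
```

```text
(no output)
```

View pics/s7c.png

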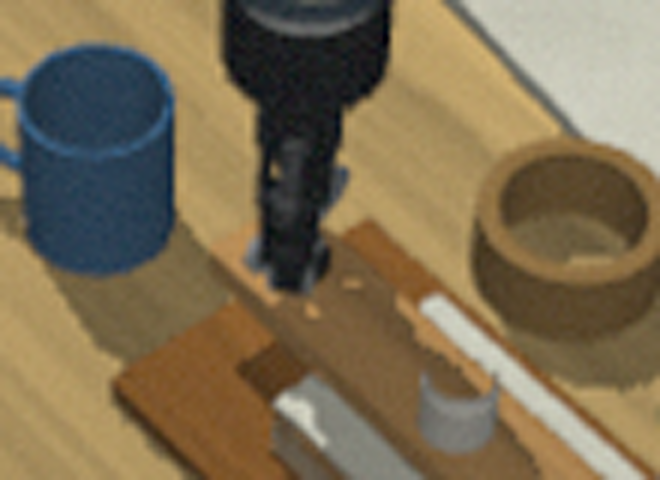

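Contact made; the nut has at least ~100° to go, so an 80° stroke is safe.

>>> move_arm:
  steps:
    - [[0,0,0],[0,0,8]]
    - [[0,0,0],[0,0,16]]
    - [[0,0,0],[0,0,24]]
    - [[0,0,0],[0,0,32]]
    - [[0,0,0],[0,0,40]]
    - [[0,0,0],[0,0,48]]
    - [[0,0,0],[0,0,56]]
    - [[0,0,0],[0,0,64]]
    - [[0,0,0],[0,0,72]]
    - [[0,0,0],[0,0,80]]

```text
time: 13.65
tool_pos: [0.5044, 0.0422, 0.0883]
ee_rot: [0.896, 0.445, 0.0, 0.0]
contact_force: [0.5, -0.3, -1.5]
width: 0.0501
```

```bash
python3 go.py; python3 look.py s8
```

```text
t 13.65 p [0.5044 0.0422 0.0883] yaw -37.16 q6 40.6 q1 3.4 w 0.0501 F [ 0.46 -0.27 -1.49] M [-0.042  0.026  0.037] tilt [ 3.e-04 -0.e+00 -1.e+00]
to axis [-0.0001  0.0002  0.0033]
```

```bash
sleep 1
```

```text
(no output)
```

View pics/s8c.png

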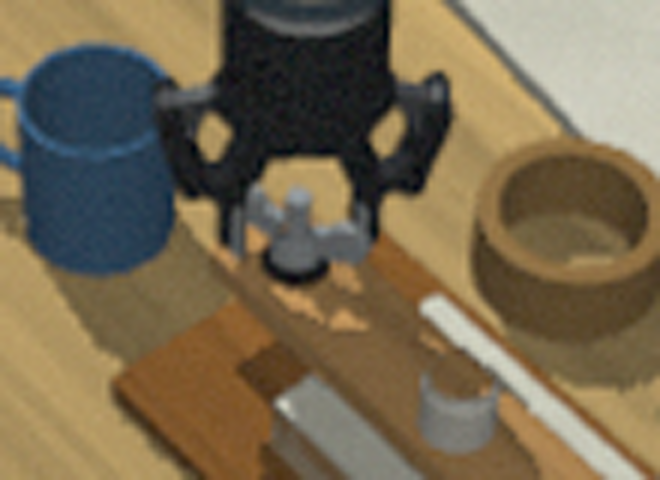

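```bash
python3 - <<'E'
import cv2
a=cv2.imread('pics/s8.png')[190:225,310:355]
cv2.imwrite('pics/s8d.png',cv2.resize(a,None,fx=16,fy=16,interpolation=0))
a=cv2.imread('pics/side0.png')[190:225,310:355]
cv2.imwrite('pics/s0d.png',cv2.resize(a,None,fx=16,fy=16,interpolation=0))
E
sleep 1
```

```text
(no output)
```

View pics/s8d.png

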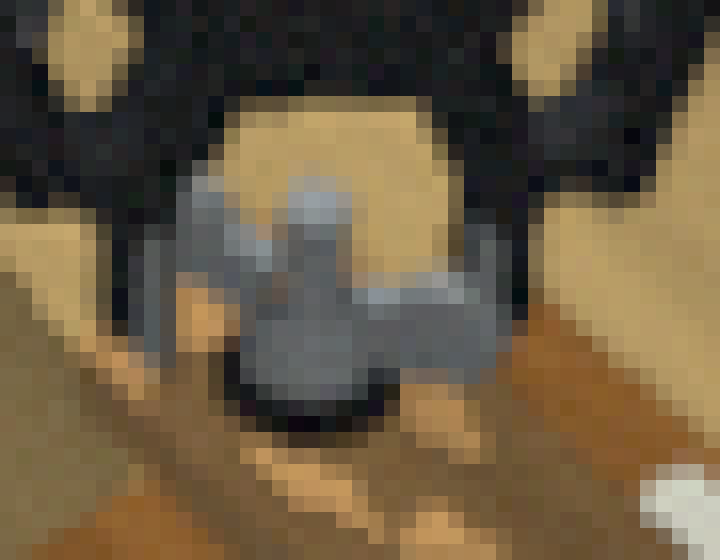

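View pics/s0d.png

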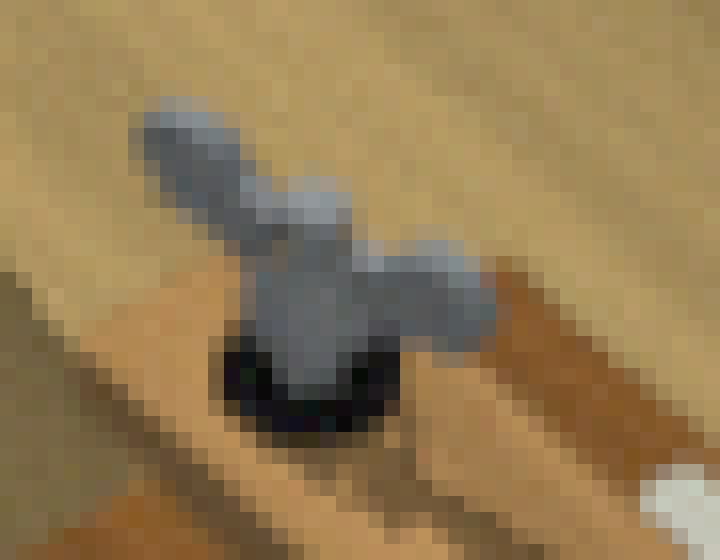

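>>> move_arm:
  steps:
    - [[0,0,0],[0,0,2]]
    - [[0,0,0],[0,0,4]]
    - [[0,0,0],[0,0,6]]
    - [[0,0,0],[0,0,8]]
    - [[0,0,0],[0,0,10]]
    - [[0,0,0],[0,0,12]]
    - [[0,0,0],[0,0,14]]
    - [[0,0,0],[0,0,16]]
    - [[0,0,0],[0,0,18]]
    - [[0,0,0],[0,0,20]]

```text
time: 14.7
tool_pos: [0.5044, 0.0422, 0.0883]
ee_rot: [0.958, 0.286, 0.0, 0.0]
contact_force: [0.5, 0.2, -0.4]
width: 0.0501
```

```bash
python3 go.py
```

```text
t 14.7 p [0.5044 0.0422 0.0883] yaw -56.78 q6 60.2 q1 3.4 w 0.0501 F [ 0.55  0.19 -0.37] M [-0.014  0.027 -0.   ] tilt [ 2.e-04 -0.e+00 -1.e+00]
to axis [-0.      0.0002  0.0033]
```

>>> move_arm:
  steps:
    - [[0,0,0],[0,0,1]]
    - [[0,0,0],[0,0,2]]
    - [[0,0,0],[0,0,3]]
    - [[0,0,0],[0,0,4]]
    - [[0,0,0],[0,0,5]]
    - [[0,0,0],[0,0,6]]
    - [[0,0,0],[0,0,7]]
    - [[0,0,0],[0,0,8]]
    - [[0,0,0],[0,0,9]]
    - [[0,0,0],[0,0,10]]

```text
time: 15.7
tool_pos: [0.5043, 0.0422, 0.0883]
ee_rot: [0.98, 0.199, 0.0, 0.0]
contact_force: [0.6, 0.5, 0.0]
width: 0.0502
```

```bash
python3 go.py
```

```text
t 15.7 p [0.5043 0.0422 0.0883] yaw -67.06 q6 70.5 q1 3.4 w 0.0502 F [0.61 0.52 0.03] M [-0.05  -0.103  0.038] tilt [ 1.e-04  0.e+00 -1.e+00]
to axis [0.0001 0.0003 0.0033]
```

>>> move_arm:
  steps:
    - [[0,0,0],[0,0,1.5]]
    - [[0,0,0],[0,0,3]]
    - [[0,0,0],[0,0,4.5]]
    - [[0,0,0],[0,0,6]]
    - [[0,0,0],[0,0,7.5]]
    - [[0,0,0],[0,0,9]]
    - [[0,0,0],[0,0,10]]
    - [[0,0,0],[0,0,11]]
    - [[0,0,0],[0,0,12]]
    - [[0,0,0],[0,0,12]]

```text
time: 16.7
tool_pos: [0.5043, 0.0422, 0.0883]
ee_rot: [0.995, 0.096, 0.0, 0.0]
contact_force: [0.3, -0.7, -1.0]
width: 0.05
```

```bash
python3 go.py
```

```text
t 16.7 p [0.5043 0.0422 0.0883] yaw -79.02 q6 82.5 q1 3.4 w 0.05 F [ 0.26 -0.73 -1.01] M [ 0.062 -0.122  0.013] tilt [ 1.e-04 -0.e+00 -1.e+00]
to axis [0.0002 0.0002 0.0033]
```

>>> move_arm:
  steps:
    - [[0,0,0],[0,0,1.5]]
    - [[0,0,0],[0,0,3]]
    - [[0,0,0],[0,0,4.5]]
    - [[0,0,0],[0,0,6]]
    - [[0,0,0],[0,0,7.5]]
    - [[0,0,0],[0,0,9]]
    - [[0,0,0],[0,0,10]]
    - [[0,0,0],[0,0,11]]
    - [[0,0,0],[0,0,12]]
    - [[0,0,0],[0,0,12]]

```text
time: 17.7
tool_pos: [0.5043, 0.0422, 0.0883]
ee_rot: [1.0, -0.009, -0.0, 0.0]
contact_force: [0.0, -0.7, -0.4]
width: 0.0503
```

```bash
python3 go.py;  python3 look.py s9
```

```text
t 17.7 p [0.5043 0.0422 0.0883] yaw -91.02 q6 94.5 q1 3.4 w 0.0503 F [ 0.03 -0.72 -0.36] M [-0.067 -0.083 -0.007] tilt [-0. -0. -1.]
to axis [0.0002 0.0002 0.0033]
```

```bash
sleep 1
```

```text
(no output)
```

View pics/s9c.png

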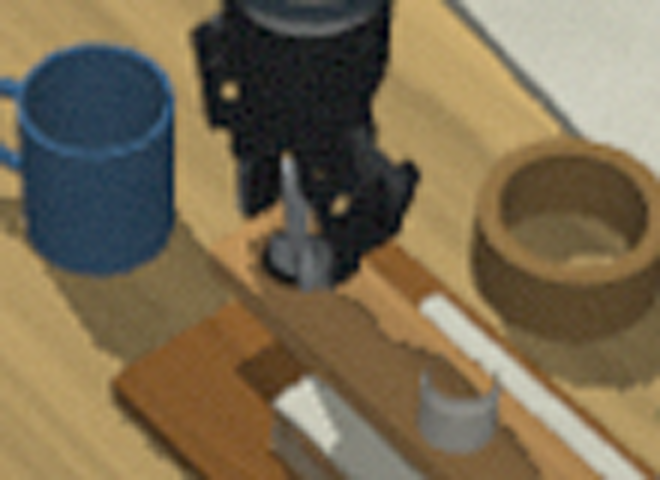

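>>> move_arm:
  steps:
    - [[0,0,0],[0,0,1.5]]
    - [[0,0,0],[0,0,3]]
    - [[0,0,0],[0,0,4.5]]
    - [[0,0,0],[0,0,6]]
    - [[0,0,0],[0,0,7.5]]
    - [[0,0,0],[0,0,9]]
    - [[0,0,0],[0,0,10]]
    - [[0,0,0],[0,0,11]]
    - [[0,0,0],[0,0,12]]
    - [[0,0,0],[0,0,12]]

```text
time: 18.75
tool_pos: [0.5042, 0.0422, 0.0883]
ee_rot: [0.994, -0.113, -0.0, 0.0]
contact_force: [1.2, -1.4, -1.0]
width: 0.0501
```

```bash
python3 go.py
```

```text
t 18.75 p [0.5042 0.0422 0.0883] yaw -103.02 q6 106.5 q1 3.4 w 0.0501 F [ 1.22 -1.41 -1.04] M [-0.009 -0.045  0.021] tilt [-1.e-04 -0.e+00 -1.e+00]
to axis [0.0003 0.0001 0.0033]
```

>>> move_arm:
  steps:
    - [[0,0,0],[0,0,1.5]]
    - [[0,0,0],[0,0,3]]
    - [[0,0,0],[0,0,4.5]]
    - [[0,0,0],[0,0,6]]
    - [[0,0,0],[0,0,7.5]]
    - [[0,0,0],[0,0,9]]
    - [[0,0,0],[0,0,10]]
    - [[0,0,0],[0,0,11]]
    - [[0,0,0],[0,0,12]]
    - [[0,0,0],[0,0,12]]

```text
time: 19.75
tool_pos: [0.5042, 0.0422, 0.0883]
ee_rot: [0.976, -0.217, -0.0, 0.0]
contact_force: [-0.6, 0.1, 0.2]
width: 0.05
```

```bash
python3 go.py
```

```text
t 19.75 p [0.5042 0.0422 0.0883] yaw -115.02 q6 118.5 q1 3.4 w 0.05 F [-0.61  0.11  0.15] M [-0.009 -0.035  0.04 ] tilt [-1.e-04  0.e+00 -1.e+00]
to axis [0.0003 0.     0.0033]
```

>>> move_arm:
  steps:
    - [[0,0,0],[0,0,1.5]]
    - [[0,0,0],[0,0,3]]
    - [[0,0,0],[0,0,4.5]]
    - [[0,0,0],[0,0,6]]
    - [[0,0,0],[0,0,7.5]]
    - [[0,0,0],[0,0,9]]
    - [[0,0,0],[0,0,10]]
    - [[0,0,0],[0,0,11]]
    - [[0,0,0],[0,0,12]]
    - [[0,0,0],[0,0,12]]

```text
time: 20.75
tool_pos: [0.5043, 0.0422, 0.0883]
ee_rot: [0.948, -0.317, -0.0, -0.0]
contact_force: [-0.3, 0.4, -0.6]
width: 0.05
```

```bash
python3 go.py
```

```text
t 20.75 p [0.5043 0.0422 0.0883] yaw -127.02 q6 130.5 q1 3.4 w 0.05 F [-0.32  0.38 -0.58] M [-0.022  0.038  0.026] tilt [-0.  0. -1.]
to axis [0.0003 0.     0.0033]
```

>>> move_arm:
  steps:
    - [[0,0,0],[0,0,-3]]
    - [[0,0,-0.035],[0,0,-3]]
    - [[0,0,-0.07],[0,0,-8]]
    - [[0,0,-0.07],[0,0,-16]]
    - [[0,0,-0.07],[0,0,-24]]
    - [[0,0,-0.07],[0,0,-32]]
    - [[0,0,-0.07],[0,0,-40]]
    - [[0,0,-0.07],[0,0,-48]]
    - [[0,0,-0.07],[0,0,-56]]
    - [[0,0,-0.07],[0,0,-64]]

```text
time: 21.75
tool_pos: [0.5043, 0.0422, 0.1584]
ee_rot: [0.972, 0.236, 0.0, 0.0]
contact_force: [-0.5, 1.1, -0.2]
width: 0.0502
```

```bash
python3 go.py; python3 look.py s10;python3 - <<'E'
import cv2,numpy as np
r=[]
for n in('s6','s10'):
    a=cv2.imread(f'pics/{n}.png')[190:222,315:345];r.append(cv2.resize(a,None,fx=12,fy=12,interpolation=0))
cv2.imwrite('pics/s10d.png',np.hstack(r))
E
```

```text
t 21.75 p [0.5043 0.0422 0.1584] yaw -62.65 q6 66.1 q1 3.4 w 0.0502 F [-0.52  1.08 -0.16] M [0.043 0.004 0.021] tilt [ 2.e-04  0.e+00 -1.e+00]
to axis [0.0001 0.0003 0.0734]
```

```bash
sleep 1
```

```text
(no output)
```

View pics/s10d.png

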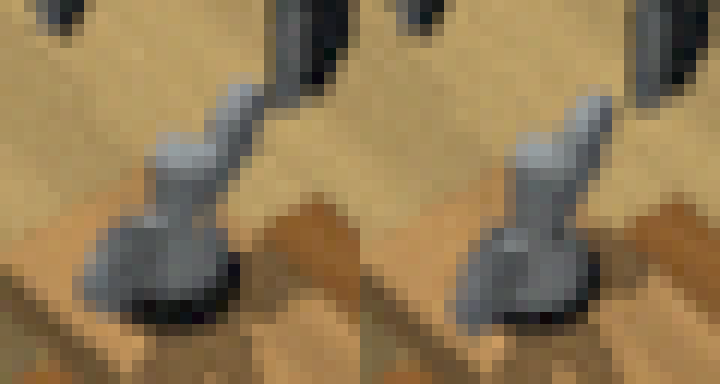

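>>> move_arm:
  steps:
    - [[0,0,0],[0,0,-8]]
    - [[0,0,0],[0,0,-16]]
    - [[0,0,0],[0,0,-24]]
    - [[0,0,0],[0,0,-32]]
    - [[0,0,0],[0,0,-40]]
    - [[0,0,0],[0,0,-48]]
    - [[0,0,0],[0,0,-56]]
    - [[0,0,0],[0,0,-64]]
    - [[0,0,0],[0,0,-72]]
    - [[0,0,0],[0,0,-80]]

```text
time: 22.8
tool_pos: [0.5043, 0.0422, 0.1584]
ee_rot: [0.594, 0.805, 0.0, 0.0]
contact_force: [0.8, -0.1, -0.4]
width: 0.05
```

>>> move_arm:
  steps:
    - [[0,0,0],[0,0,-8.5]]
    - [[0,0,0],[0,0,-17]]
    - [[0,0,0],[0,0,-25]]
    - [[0,0,0],[0,0,-33]]
    - [[0,0,0],[0,0,-41]]
    - [[0,0,0],[0,0,-49]]
    - [[0,0,0],[0,0,-57]]
    - [[0,0,0],[0,0,-65]]
    - [[0,0,0.02],[0,0,-73]]
    - [[0,0,0.04],[0,0,-73]]

```text
time: 23.8
tool_pos: [0.505, 0.0422, 0.1185]
ee_rot: [-0.001, 1.0, 0.0, 0.001]
contact_force: [1.0, -0.4, 0.3]
width: 0.05
```

>>> move_arm:
  steps:
    - [[0,0,0.01],[0,0,0]]
    - [[0,0,0.02],[0,0,0]]
    - [[0,0,0.03],[0,0,0]]
    - [[0,0,0.03],[0,0,6]]
    - [[0,0,0.03],[0,0,12]]
    - [[0,0,0.03],[0,0,18]]
    - [[0,0,0.03],[0,0,24]]
    - [[0,0,0.03],[0,0,30]]
    - [[0,0,0.03],[0,0,35]]
    - [[0,0,0.03],[0,0,38]]

```text
time: 24.8
tool_pos: [0.5046, 0.0422, 0.0884]
ee_rot: [0.327, 0.945, 0.0, 0.0]
contact_force: [-0.1, -0.3, -0.3]
width: 0.0502
```

```bash
python3 go.py
```

```text
t 24.8 p [0.5046 0.0422 0.0884] yaw 51.79 q6 -48.4 q1 3.4 w 0.0502 F [-0.06 -0.27 -0.35] M [ 0.069 -0.003  0.026] tilt [ 6.e-04  1.e-04 -1.e+00]
to axis [-0.0001 -0.0002  0.0034]
```

>>> move_arm:
  steps:
    - [[0,0,0],[0,0,1.5]]
    - [[0,0,0],[0,0,3]]
    - [[0,0,0],[0,0,4.5]]
    - [[0,0,0],[0,0,6]]
    - [[0,0,0],[0,0,7.5]]
    - [[0,0,0],[0,0,9]]
    - [[0,0,0],[0,0,10]]
    - [[0,0,0],[0,0,11]]
    - [[0,0,0],[0,0,12]]
    - [[0,0,0],[0,0,12]]

```text
time: 25.8
tool_pos: [0.5042, 0.0422, 0.0883]
ee_rot: [0.423, 0.906, -0.0, -0.0]
contact_force: [0.2, 0.1, -1.5]
width: 0.0498
```

```bash
python3 go.py
```

```text
t 25.8 p [0.5042 0.0422 0.0883] yaw 39.98 q6 -36.5 q1 3.4 w 0.0498 F [ 0.21  0.08 -1.48] M [0.072 0.008 0.015] tilt [-0. -0. -1.]
to axis [-0.0003  0.0001  0.0033]
```

>>> move_arm:
  steps:
    - [[0,0,0],[0,0,1.5]]
    - [[0,0,0],[0,0,3]]
    - [[0,0,0],[0,0,4.5]]
    - [[0,0,0],[0,0,6]]
    - [[0,0,0],[0,0,7.5]]
    - [[0,0,0],[0,0,9]]
    - [[0,0,0],[0,0,10]]
    - [[0,0,0],[0,0,11]]
    - [[0,0,0],[0,0,12]]
    - [[0,0,0],[0,0,12]]

```text
time: 26.8
tool_pos: [0.5042, 0.0422, 0.0883]
ee_rot: [0.515, 0.857, -0.0, -0.0]
contact_force: [0.0, 0.2, -1.2]
width: 0.0499
```

```bash
python3 go.py
```

```text
t 26.8 p [0.5042 0.0422 0.0883] yaw 27.98 q6 -24.5 q1 3.4 w 0.0499 F [ 0.03  0.19 -1.2 ] M [ 0.087 -0.     0.001] tilt [-1.e-04  0.e+00 -1.e+00]
to axis [-0.0003  0.0002  0.0033]
```

>>> move_arm:
  steps:
    - [[0,0,0],[0,0,1.5]]
    - [[0,0,0],[0,0,3]]
    - [[0,0,0],[0,0,4.5]]
    - [[0,0,0],[0,0,6]]
    - [[0,0,0],[0,0,7.5]]
    - [[0,0,0],[0,0,9]]
    - [[0,0,0],[0,0,10]]
    - [[0,0,0],[0,0,11]]
    - [[0,0,0],[0,0,12]]
    - [[0,0,0],[0,0,12]]

```text
time: 27.8
tool_pos: [0.5043, 0.0422, 0.0883]
ee_rot: [0.602, 0.799, 0.0, 0.0]
contact_force: [0.3, 0.9, -0.8]
width: 0.0497
```

```bash
python3 go.py
```

```text
t 27.8 p [0.5043 0.0422 0.0883] yaw 15.99 q6 -12.5 q1 3.4 w 0.0497 F [ 0.29  0.86 -0.79] M [0.192 0.03  0.065] tilt [ 1.e-04 -0.e+00 -1.e+00]
to axis [-0.0002  0.0001  0.0033]
```

>>> move_arm:
  steps:
    - [[0,0,0],[0,0,1.5]]
    - [[0,0,0],[0,0,3]]
    - [[0,0,0],[0,0,4.5]]
    - [[0,0,0],[0,0,6]]
    - [[0,0,0],[0,0,7.5]]
    - [[0,0,0],[0,0,9]]
    - [[0,0,0],[0,0,10]]
    - [[0,0,0],[0,0,11]]
    - [[0,0,0],[0,0,12]]
    - [[0,0,0],[0,0,12]]

```text
time: 28.8
tool_pos: [0.5043, 0.0422, 0.0883]
ee_rot: [0.682, 0.731, 0.0, 0.0]
contact_force: [0.3, 1.3, -1.0]
width: 0.05
```

```bash
python3 go.py; python3 look.py s11
```

```text
t 28.8 p [0.5043 0.0422 0.0883] yaw 4.0 q6 -0.6 q1 3.4 w 0.05 F [ 0.28  1.32 -1.03] M [ 0.252 -0.04   0.478] tilt [ 1.e-04 -1.e-04 -1.e+00]
to axis [-0.0002  0.0002  0.0033]
```

```bash
sleep 1
```

```text
(no output)
```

View pics/s11c.png

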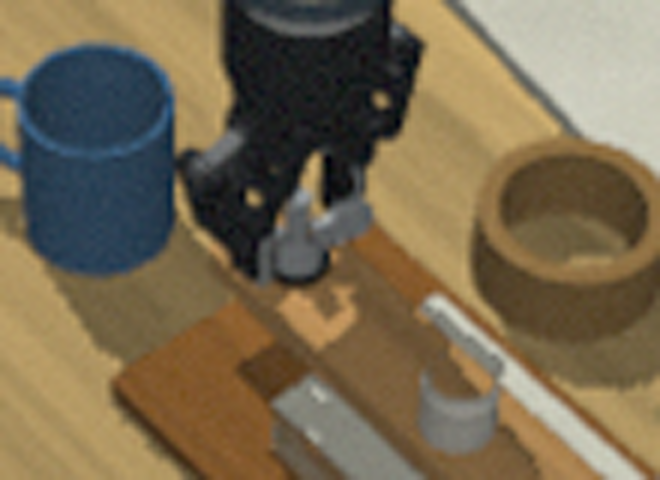

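>>> move_arm:
  steps:
    - [[0,0,0],[0,0,-2]]
    - [[0,0,0],[0,0,-4]]
    - [[0,0,0],[0,0,-6]]
    - [[0,0,0],[0,0,-9]]
    - [[0,0,0],[0,0,-12]]
    - [[0,0,0],[0,0,-18]]
    - [[0,0,0],[0,0,-25]]
    - [[0,0,0],[0,0,-32]]
    - [[0,0,0],[0,0,-38]]
    - [[0,0,0],[0,0,-38]]

```text
time: 29.85
tool_pos: [0.5043, 0.0421, 0.0884]
ee_rot: [0.407, 0.914, 0.0, -0.0]
contact_force: [0.7, 0.2, 1.6]
width: 0.0498
```

```bash
python3 go.py
```

```text
t 29.85 p [0.5043 0.0421 0.0884] yaw 42.02 q6 -38.6 q1 3.4 w 0.0498 F [0.68 0.2  1.6 ] M [-0.055  0.037 -0.054] tilt [-0.e+00  1.e-04 -1.e+00]
to axis [-0.0002  0.0001  0.0034]
```

>>> move_arm:
  steps:
    - [[0,0,-0.03],[0,0,0]]
    - [[0,0,-0.07],[0,0,0]]
    - [[0,0,-0.11],[0,0,0]]
    - [[0,0,-0.14],[0,0,0]]
    - [[0.03,0.027,-0.14],[0,0,0]]
    - [[0.06,0.054,-0.14],[0,0,0]]
    - [[0.095,0.085,-0.14],[0,0,0]]
    - [[0.13,0.116,-0.14],[0,0,0]]
    - [[0.165,0.147,-0.14],[0,0,0]]
    - [[0.2,0.18,-0.14],[0,0,0]]

```text
time: 30.85
tool_pos: [0.5036, 0.3129, 0.2284]
ee_rot: [0.408, 0.913, -0.0, -0.0]
contact_force: [1.1, -0.8, -0.3]
width: 0.0501
```

```bash
python3 go.py; python3 look.py s12; python3 - <<'E'
from h import *
save('top','t12')
a=cv2.imread('pics/t12.png')[150:270,300:470];cv2.imwrite('pics/t12c.png',cv2.resize(a,None,fx=4.6,fy=4.6,interpolation=2))
a=cv2.imread('pics/s12.png')[170:330,250:470];cv2.imwrite('pics/s12e.png',cv2.resize(a,None,fx=3.6,fy=3.6,interpolation=2))
E
```

```text
t 30.85 p [0.5036 0.3129 0.2284] yaw 41.79 q6 -11.1 q1 30.7 w 0.0501 F [ 1.05 -0.77 -0.33] M [-0.054 -0.023  0.002] tilt [-1.e-04 -1.e-04 -1.e+00]
to axis [-0.2026 -0.1799  0.1434]
```

```bash
sleep 1
```

```text
(no output)
```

View pics/s12e.png

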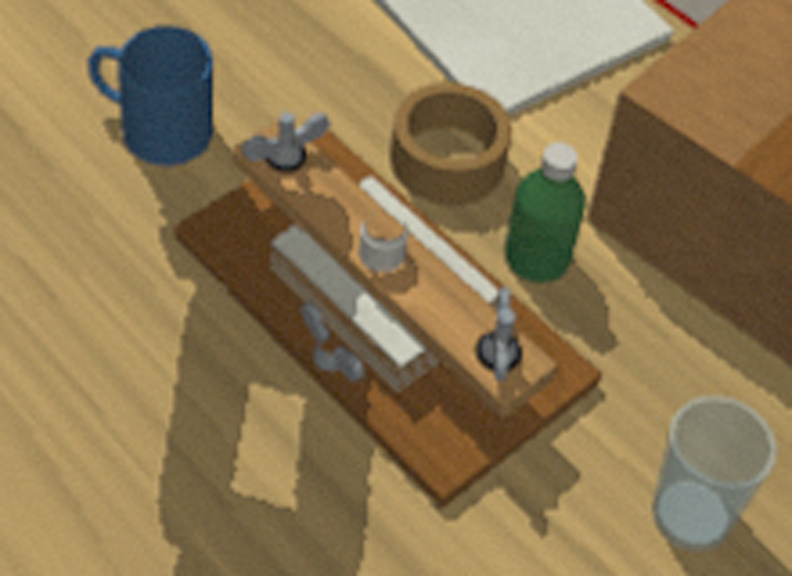

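View pics/t12c.png

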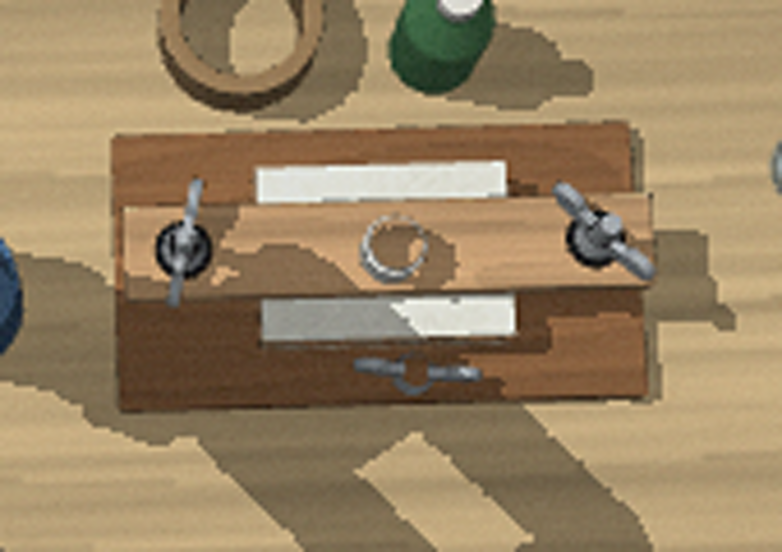

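```bash
python3 - <<'E'
from h import *
T=lambda x,y:(300+x/4.6,150+y/4.6);S=lambda x,y:(250+x/3.6,170+y/3.6)
a=atz('top',T(195,187),.107);b=atz('top',T(175,297),.107);print(a,b,np.degrees(np.arctan2(*(a-b)[1::-1])))
print(tri(T(195,187),S(320,123)),tri(T(175,297),S(255,150)))
E
```

```text
[0.53661897 0.03516682 0.107     ] [0.47317857 0.04920481 0.107     ] -12.477267151259976
(array([0.536872  , 0.03544587, 0.10151195]), np.float64(0.0020498645845624746)) (array([0.47602115, 0.04795841, 0.10063654]), np.float64(0.004109662638765272))
```

```bash
python3 -c "
from station import *
print(hand_in(), observe()['time'])"
```

```text
the job is handed in; nothing more can be done
the job is handed in; nothing more can be done
```

The loose nut, at the mug end of the bar, is now down on its washer, and the job is handed in at about 31 s of the 54 s allowed.

**How it was done:** I held the fingers 50 mm apart, one on each side of the stud. I turned the tool clockwise about the stud so each finger pushed one wing. It took three strokes, with a lift and return turn between them. The last part went in 12° steps while I watched the moment.

**Checks that agree it is seated:**
- **Total turn:** about 8.5 rad by finger angle, within the expected 6.5–9.5.
- **End stop:** the moment about the stud axis stayed below about 0.07 N m until the final step, where it rose to 0.48 N m. That matches the washer spring pushed roughly 0.2 rad past the stop.
- **After backing off:** the wing rests at about -12.5°. The stop, taken from the moment reading, is around -15°, so the nut is a few degrees off at most, against 20° allowed.
- **Height:** the wing tips measure about 0.101 m, the same range as the tight nut.

**Surroundings:** in the last pictures the tight nut, pot, spare, tape, sanitiser, mug and tumbler look unmoved. The stapler was outside the views I checked. The arm is clear of everything.

**Disagreements:** the picture-based estimates of the remaining height were only good to a few millimetres and read low partway through, so I relied on the moment to find the stop. The wing sprang back about 14° in the pictures, where the moment predicted about 11°. That is within the measuring error.

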